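Tamp the sprung plate in the coffee basket

ROBOT

A 7-joint arm with a two-finger parallel gripper is mounted at the origin on a cart in front of the work surface, level with it; the furniture and walls round the work are solid. World frame = base frame: x ahead of the robot, y to its left, z up, the work surface at z = 0. Lengths are in m, angles in rad, forces in N, time in s.
With the tool pointing down it reaches from about 0.425 to 0.875 m from the base axis. Payload 4.7 kg.
Tool frame: the origin (TCP) lies on the centre line of the jaws, within the pads' length; the fingertips stand ahead of it and the grasp point (between the pads) is the TCP (robot.tip_reach is the z of the fingertips in the tool frame, in m); z points along the fingers, y is the line along which they close (so a half turn about z gives the same grasp; the last joint's range is limited). The gripper opens to 87 mm and grips with 3 to 60 N. Pads are 19 mm wide; open, the fingers measure 117 mm over their backs; the gripper's body (75 mm by 190 mm) begins 51 mm behind the grasp point.
Start: joints at [-1.236, 0.321, -0.07, 1.45, 0.023, 1.371, -0.057], TCP at [0.205, 0.617, 0.242] pointing down, gripper open.
Joint ranges: [-2.86, 2.86], [-0.3, 2.09], [-1.38, 1.24], [0.06, 2.45], [-1.56, 4.7], [0.09, 2.05], [-2.69, 2.69]. Speed limits (rad/s): [2.57, 2.57, 3.14, 3.14, 3.14, 3.14, 3.14].

INTERFACE

Orientations are given as a rotation vector (axis times angle).
In Python, from bench import status, cams, workorder, robot gives the robot as it stands.
- The arm moves only by the tool carry_out, never from a script. Its argument "targets" is a list of rows, each a list of 6 numbers: the shift along the world's x, y, z scaled (see below), then the turn, a rotation vector about the world's x, y, z scaled (see below). In form: [[tx, ty, tz, wx, wy, wz], ...]. A call has 1 to 5 rows; each row is the pose to reach, as a shift and turn from the pose commanded when the call began, turning the shorter way round; what a row does not reach only later rows make up. The controller multiplies each number of a shift by 100 mm and each number of a turn by 180 degrees. A row lasts 1/12 s, in which the tool goes at most 41.7 mm and 7.16 degrees, less where a joint would pass 70% of its speed; a pose out of reach is approached as far as the arm can. A call with a number of a shift or a turn outside -1 to 1 is refused whole. A call with a gripper value outside its range is refused whole. "claw" is the finger opening in mm, from 0 to 87, set as the call begins (left out, the last holds). The fingers move at their own pace and stop on an object; "squeeze" is the grip in N (left out, the last holds). Time passes only in rows, so rows that repeat a pose let the fingers close. It gives the time, the measured TCP pose, the force, the opening and the grip force at its end, in the units of the state.
- status.get_obs(): the state, without advancing time (a new reading comes with each control period).
- cams.read_camera(name): name is "side" or "top"; returns (picture, depth): 420x560x3 uint8, red, green, blue; 420x560 float32, m along the optical axis (not along the pixel's ray), 0 where there is no reading.
- cams.camera_params(name): a dict with "camera_matrix" (3x3 intrinsics, pixels), "D" ([k1, k2, p1, p2, k3] as OpenCV has them; the pictures are not rectified), "eye" and "rotation" of the camera in the world. Camera axes: x right, y down, z forward; pixel columns grow to the right and rows downward; lengths in m; the calibration is good to about 2 mm. A picture is of the moment at which its call begins. camera_params takes no time and is no camera call.
- workorder.hand_in(): hands the job in; it is judged then, once.
The state is a dict: "t": time; "joint_pos": joint angles; "dq": joint speeds; "effort": joint torques, N m; "eef_pos": TCP position; "eef_rot": TCP orientation; "force": force on the tool from outside, world axes, zero at the start; "torque": the same for the moment, N m; "opening": opening from 0.0 (shut) to 1.0 (fully open); "grip_force": force on a finger pad.
Only numpy, scipy, OpenCV 4.12 (cv2) and the standard library are available. Lean on these libraries where they do the work, as an engineer would, in place of code of your own. Each camera call takes 0.05 s, during which the arm holds its last target. There are 200 camera calls.

TASK

Take the tamper with the wider foot and, holding it flat, press the sprung plate in the steel coffee basket squarely all the way down to its stop and keep it down for a moment. Then stand that tamper upright on the worktop again, clear of the basket's stand, and let go. Leave the smaller tamper where it stands.

Things in the scene. Friction and masses are not known exactly. Their poses are not given: they have to be found in the camera images.
- tamper_center (a point): The wider of two coffee tampers, loose, standing upright on its foot: a flat steel disc foot 56 mm in diameter and 26 mm high, with a plain dark-wood round handle 30 mm in diameter rising from the foot's top to the tamper's top; 104 mm tall in all, 0.2 to 0.4 kg. This point is on its axis half-way up, 52 mm above the flat underside; z is its axis, up. It and the smaller tamper stand one to the left and one to the right of the basket, either way round.
- small_tamper_center (a point): The smaller tamper, same make: steel foot 38 mm in diameter and 22 mm high, round dark-wood handle 24 mm in diameter, 84 mm tall in all. Not to be used or moved. This point is on its axis half-way up, 42 mm above its underside. (Mind the wall cabinet over the right-hand back: right of y = -0.04 m, door handles out to x = 0.51 m, underside 0.46 m up.)
- plate_top (a point): Centre of the top face of the round aluminium sprung plate, 75 mm in diameter, inside the steel basket; z up. The basket is a round cup, 94 mm across outside, with a bore of about 79 mm; its rim is 60 mm above the worktop and 2 mm above the plate at rest. A black side handle reaches 154 mm from this point, toward local -x, no higher than 56 mm. The basket is fixed on a wooden foot 130 mm square; the stand does not move.
- press_plate (a joint): How far the plate is pressed down, in m: 0 at rest (up), 0.014 at its stop. It moves straight down; the spring needs about 5 N to start and 12 N at the stop, and lifts the plate again when let go.
Mind the look-alikes: they are no part of the job. Leave any red look-alike of the part that bears small_tamper_center alone.

How it is judged:
By the outcome, as a careful person would: the job done as asked, in the order asked, and still so for the second after the job is handed in, with the robot touching nothing.
It also fails if it takes over 48 s, if anything falls off the work surface, if the arm or the gripper's body presses on something with over 40 N, if the wrist force passes 120 N, or if a joint passes its speed limit or range.

## Working session

There is one attempt and no reset: what is moved stays moved. The work goes in short steps, Python scripts to look and compute and a tool call to move; the robot and the scene stay as the last step left them, time stands still between calls to the robot, and variables do not carry over. Pictures are saved under pics/ and viewed, at most 10 in all, crops included, and the job is handed in when it is done.

Besides the shell and the picture viewer there is one more tool, called after "Emit:" in YAML: its name, and indented under it one key for each argument. carry_out: Moves the arm, as the interface text tells. Its arguments: {"type":"object","properties":{"targets":{"type":"array","items":{"type":"array","items":{"type":"number","minimum":-1,"maximum":1}}},"claw":{"type":"number"},"squeeze":{"type":"number"}},"required":["targets"]}

```bash
mkdir -p pics
cat > h.py <<'E'
import numpy as np, cv2
from bench import status, cams, workorder, robot
def ray(n,u,v):
    p=cams.camera_params(n);K=np.array(p["camera_matrix"]);D=np.array(p["D"])
    q=cv2.undistortPoints(np.array([[[u,v]]],float),K,D)[0,0]
    return np.array(p["eye"]),np.array(p["rotation"])@np.array([q[0],q[1],1.])
def onplane(n,u,v,z):
    e,d=ray(n,u,v);return e+d*(z-e[2])/d[2]
def pt(n,u,v,dep):
    e,d=ray(n,u,v);return e+d*dep
def shot(n,f):
    im,d=cams.read_camera(n);cv2.imwrite(f"pics/{f}.png",im[:,:,::-1]);np.save(f"pics/{f}.npy",d);return im,d
E
python3 - <<'E'
from h import *
a,_=shot("top","top0");b,_=shot("side","side0")
for n in("top","side"):
    p=cams.camera_params(n);print(n,p)
o=status.get_obs();print(o);print(robot.tip_reach,[x for x in dir(robot) if x[0]!='_'])
E
```

```text
top {'camera_matrix': array([[417.81214358,   0.        , 282.30393009],
       [  0.        , 417.81214358, 210.37882676],
       [  0.        ,   0.        ,   1.        ]]), 'D': array([-0.01911008,  0.        ,  0.        ,  0.        ,  0.        ]), 'eye': array([0.38267865, 0.09175024, 0.9106119 ]), 'rotation': array([-2.1720423 ,  2.14204086, -0.08875333])}
side {'camera_matrix': array([[387.26642911,   0.        , 276.25516396],
       [  0.        , 387.26642911, 208.28611498],
       [  0.        ,   0.        ,   1.        ]]), 'D': array([-0.09700232,  0.        ,  0.        ,  0.        ,  0.        ]), 'eye': array([ 0.27976683, -0.59031781,  0.63022413]), 'rotation': array([-2.22648383,  0.27588962, -0.12945269])}
{'t': 0.1, 'joint_pos': array([-1.23587557,  0.321705  , -0.07010308,  1.45151281,  0.02259272,
        1.37078699, -0.05694751]), 'dq': array([-0.00130658, -0.00351758, -0.00010027, -0.00274134, -0.00104597,
       -0.00110446,  0.00088687]), 'effort': array([-1.86404141e-04, -4.92573667e+01, -4.05709064e-01, -3.13395667e+01,
       -6.41335314e-02,  3.94472620e-02,  7.34638274e-05]), 'eef_pos': array([0.20486609, 0.61640633, 0.24061966]), 'eef_rot': array([-5.01763511e-01, -3.10107850e+00,  2.53650894e-03]), 'force': array([ 0.05469345, -0.57106877, -0.15945296]), 'torque': array([-0.06497649,  0.0246736 ,  0.03289916]), 'grip_force': 0.0, 'opening': 0.9997517149696925}
0.019 ['MotionError', 'tip_reach']
```

View pics/top0.png

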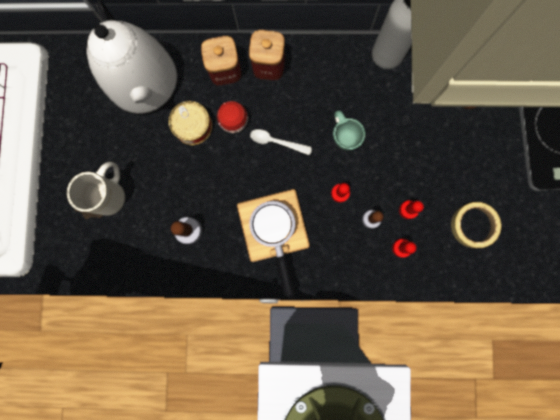

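View pics/side0.png

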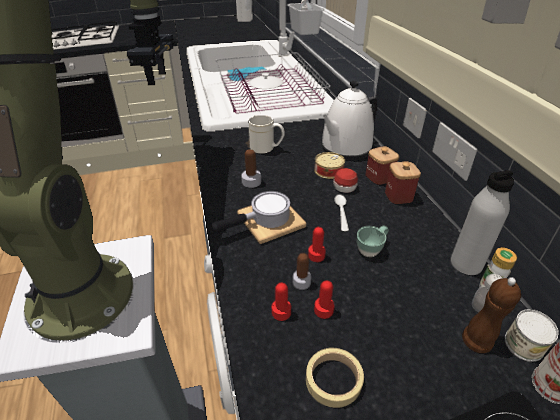

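The pictures show, in the top view, the wide tamper at (188,231) with its handle top at (178,228), the small tamper at (372,219), red look-alikes at (341,192), (411,209) and (404,248), and the basket at (273,223). Other upright things that could be mistaken for it are the mug (95,193) and the jars (190,122) and (232,116). The tamper with brown wood and the larger steel foot, left of the basket, fits the description. I'll check it in a close crop and measure.

```bash
sed -i 's/np.array(p\["rotation"\])@/cv2.Rodrigues(np.array(p["rotation"]))[0]@/' h.py
cat >> h.py <<'E'
def cloud(n,d,box):
    u0,u1,v0,v1=box;p=cams.camera_params(n);K=np.array(p["camera_matrix"]);D=np.array(p["D"])
    U,V=np.meshgrid(np.arange(u0,u1),np.arange(v0,v1));z=d[v0:v1,u0:u1]
    q=cv2.undistortPoints(np.stack([U.ravel(),V.ravel()],1).astype(float)[:,None],K,D)[:,0]
    R=cv2.Rodrigues(np.array(p["rotation"]))[0]
    P=np.array(p["eye"])+(np.c_[q,np.ones(len(q))]*z.reshape(-1,1))@R.T
    return P[z.ravel()>0],U.ravel()[z.ravel()>0],V.ravel()[z.ravel()>0]
def circ(P,zlo,zhi):
    m=(P[:,2]>zlo)&(P[:,2]<zhi);(c,r)=cv2.minEnclosingCircle(P[m,:2].astype(np.float32));return np.round(c,4),round(r,4),m.sum()
E
python3 - <<'E'
from h import *
im=cv2.imread("pics/top0.png");d=np.load("pics/top0.npy");ds=np.load("pics/side0.npy")
tiles=[cv2.resize(im[190:270,a:a+80],(400,400),interpolation=cv2.INTER_CUBIC) for a in(145,335)]
cv2.imwrite("pics/crop1.png",np.hstack(tiles))
print("table z",pt("top",230,260,d[260,230]),pt("side",300,160,ds[160,300]))
for n,dd,box in(("top",d,(160,210,208,250)),("top",d,(360,388,205,232)),("side",ds,(236,266,145,190)),("side",ds,(290,314,248,292))):
    P,_,_=cloud(n,dd,box)
    for lo,hi in((.015,.032),(.04,.075),(.075,.094),(.094,.112)):
        try: print(n,box,lo,hi,*circ(P,lo,hi))
        except Exception as e: print(n,lo,"none")
    print(P[:,2].max())
for n,dd,box in(("top",d,(230,320,185,300)),("side",ds,(235,310,185,245))):
    P,_,_=cloud(n,dd,box)
    for lo,hi in((.01,.03),(.03,.05),(.05,.056),(.054,.07)): print(n,"basket",lo,hi,*circ(P,lo,hi))
for u,v in((273,223),(253,222),(188,233),(178,228),(240,200),(305,245)): print(u,v,pt("top",u,v,d[v,u]))
E
```

```text
table z [ 0.36828501  0.22489302 -0.00045616] [0.60082165 0.39646441 0.00203546]
top (160, 210, 208, 250) 0.015 0.032 [0.431  0.3153] 0.0284 306
top (160, 210, 208, 250) 0.04 0.075 [0.4305 0.3153] 0.0149 63
top (160, 210, 208, 250) 0.075 0.094 [0.4307 0.3157] 0.015 41
top (160, 210, 208, 250) 0.094 0.112 [0.4303 0.315 ] 0.0149 168
0.10705753566992415
top (360, 388, 205, 232) 0.015 0.032 [ 0.4608 -0.079 ] 0.0189 117
top (360, 388, 205, 232) 0.04 0.075 [ 0.4609 -0.0791] 0.012 50
top (360, 388, 205, 232) 0.075 0.094 [ 0.4612 -0.0787] 0.012 98
top (360, 388, 205, 232) 0.094 0.112 [0. 0.] 0.0 0
0.08626243101915454
side (236, 266, 145, 190) 0.015 0.032 [0.4483 0.392 ] 0.1065 232
side (236, 266, 145, 190) 0.04 0.075 [0.4309 0.3142] 0.0158 115
side (236, 266, 145, 190) 0.075 0.094 [0.4304 0.3145] 0.0142 64
side (236, 266, 145, 190) 0.094 0.112 [0.4303 0.3137] 0.0144 63
0.10591050044673544
side (290, 314, 248, 292) 0.015 0.032 [ 0.475  -0.0464] 0.0523 185
side (290, 314, 248, 292) 0.04 0.075 [ 0.4606 -0.0789] 0.0119 146
side (290, 314, 248, 292) 0.075 0.094 [ 0.4609 -0.0793] 0.011 83
side (290, 314, 248, 292) 0.094 0.112 [0. 0.] 0.0 0
0.08574725525335336
top basket 0.01 0.03 [0.4443 0.1323] 0.0887 1907
top basket 0.03 0.05 [0.3892 0.1196] 0.0965 335
top basket 0.05 0.056 [0.3908 0.1183] 0.0972 510
top basket 0.054 0.07 [0.3939 0.1204] 0.0989 1543
side basket 0.01 0.03 [0.4457 0.1328] 0.0886 933
side basket 0.03 0.05 [0.4177 0.1167] 0.0698 386
side basket 0.05 0.056 [0.4172 0.1289] 0.0701 146
side basket 0.054 0.07 [0.4268 0.1269] 0.067 746
273 223 [0.44578754 0.13013521 0.05827285]
253 222 [0.4475766  0.17153395 0.05446872]
188 233 [0.42264025 0.30323179 0.06272974]
178 228 [0.43033546 0.31383433 0.1006236 ]
240 200 [ 0.50003114  0.20651868 -0.00101411]
305 245 [0.40283594 0.06289122 0.01469309]
```

View pics/crop1.png

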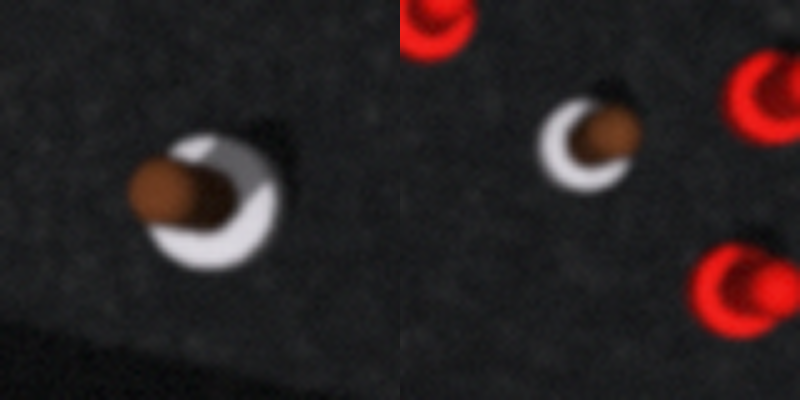

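Crop: the left tamper (foot centre about (208,203) in the crop) is clearly the wide one, with measured foot radius 28 mm against 19 mm for the right one. It stands at (0.4305, 0.315). I'll move toward it above the handle.

Emit:
carry_out:
  targets:
    - [0.19,-0.25,-0.05,0,0,0]
    - [0.38,-0.5,-0.1,0,0,0]
    - [0.57,-0.75,-0.15,0,0,0]
    - [0.75,-1.0,-0.2,0,0,0]
  claw: 87
  squeeze: 45

```text
t: 0.43
eef_pos: [0.2807, 0.5153, 0.2207]
eef_rot: [0.501, 3.101, -0.001]
force: [0.0, -0.2, 0.7]
opening: 1.001
grip_force: 0.0
```

Emit:
carry_out:
  targets:
    - [0.19,-0.25,-0.05,0,0,0]
    - [0.38,-0.5,-0.1,0,0,0]
    - [0.57,-0.75,-0.15,0,0,0]
    - [0.75,-1.0,-0.2,0,0,0]

```text
t: 0.77
eef_pos: [0.3557, 0.4152, 0.201]
eef_rot: [-0.502, -3.101, 0.001]
force: [-0.4, 0.0, 0.6]
opening: 1.0
grip_force: 0.0
```

Emit:
carry_out:
  targets:
    - [0.19,-0.25,-0.05,0,0,0]
    - [0.38,-0.5,-0.1,0,0,0]
    - [0.57,-0.75,-0.15,0,0,0]
    - [0.755,-1.02,-0.2,0,0,0]
    - [0.755,-1.0,-0.2,0,0,0]

```text
carry_out: Invalid argument: targets='[[0.19,-0.25,-0.05,0,0,0],[0.38,-0.5,-0.1,0,0,0],[0.57,-0.75,-0.15,0,0,0],[0.755,-1.02,-0.2,0,0,0],[0.755,-1.0,-0.2,0,0,0]]' does not match type={"type": "array", "items": {"type": "array", "items": {"type": "number", "minimum": -1, "maximum": 1}}}
```

Run:
```python
from h import *
d=np.load("pics/top0.npy");ds=np.load("pics/side0.npy")
from scipy.optimize import least_squares
for n,dd,box in(("top",d,(230,320,185,270)),("side",ds,(235,310,185,245))):
    P,_,_=cloud(n,dd,box)
    m=(P[:,2]>.05)&(P[:,0]>.40); c,r=cv2.minEnclosingCircle(P[m,:2].astype(np.float32)); print(n,"rim",c,r)
    m=(P[:,2]>.009)&(P[:,2]<.03)&(P[:,0]>.37); print(cv2.minAreaRect(P[m,:2].astype(np.float32)))
```

```text
top rim (0.44498205184936523, 0.13218331336975098) 0.046924423426389694
((0.4451254904270172, 0.13245049118995667), (0.1297789067029953, 0.13009200990200043), 14.779349327087402)
side rim (0.44570302963256836, 0.1336701512336731) 0.04824020341038704
((0.43325674533843994, 0.17887671291828156), (0.1300913691520691, 0.22687222063541412), 14.583574295043945)
```

Emit:
carry_out:
  targets:
    - [0.19,-0.25,-0.1,0,0,0]
    - [0.38,-0.5,-0.2,0,0,0]
    - [0.57,-0.75,-0.3,0,0,0]
    - [0.75,-1.0,-0.4,0,0,0]
    - [0.75,-1.0,-0.4,0,0,0]

```text
t: 1.18
eef_pos: [0.4333, 0.309, 0.1593]
eef_rot: [0.517, 3.099, -0.009]
force: [0.6, -1.6, 0.6]
opening: 0.998
grip_force: 0.0
```

Run:
```python
from h import *
shot("top","top1");a,_=shot("side","side1");o=status.get_obs();print(o["eef_pos"],o["eef_rot"],o["joint_pos"],o["force"])
```

```text
[0.43037381 0.31521522 0.16080939] [-5.07002032e-01 -3.09933759e+00  1.81580825e-03] [-0.83085917  0.13015837  0.16080004  1.84928911 -0.02262245  1.16546723
  0.58405882] [-0.80555064  0.34964296  0.75125819]
```

View pics/side1.png

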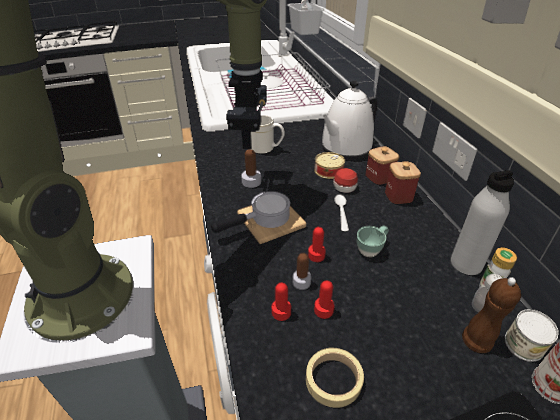

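The side view shows the gripper at (246,115), directly over the tamper handle at (250,160), with the small tamper untouched at (302,270). I'll descend to grasp height 0.062, then close.

Emit:
carry_out:
  targets:
    - [0,0,-0.3,0,0,0]
    - [0,0,-0.6,0,0,0]
    - [0,0,-0.8,0,0,0]
    - [0,0,-0.98,0,0,0]
    - [0,0,-0.98,0,0,0]

```text
t: 1.7
eef_pos: [0.4266, 0.3167, 0.06]
eef_rot: [-0.497, -3.097, 0.007]
force: [-0.5, -0.6, -0.8]
opening: 1.003
grip_force: 0.0
```

Emit:
carry_out:
  targets:
    - [0,0,0,0,0,0]
    - [0,0,0,0,0,0]
    - [0,0,0,0,0,0]
    - [0,0,0,0,0,0]
    - [0,0,0,0,0,0]
  claw: 20
  squeeze: 45

```text
t: 2.12
eef_pos: [0.4305, 0.3175, 0.0648]
eef_rot: [0.501, 3.1, 0.003]
force: [0.2, 0.1, -0.6]
opening: 0.706
grip_force: 0.0
```

Emit:
carry_out:
  targets:
    - [0,0,0,0,0,0]
    - [0,0,0,0,0,0]
    - [0,0,0,0,0,0]
    - [0,0,0,0,0,0]
    - [0,0,0,0,0,0]

```text
t: 2.53
eef_pos: [0.4301, 0.3171, 0.0637]
eef_rot: [0.502, 3.101, 0.001]
force: [0.9, 1.1, -3.5]
opening: 0.335
grip_force: 45.0
```

Emit:
carry_out:
  targets:
    - [0,0,0.15,0,0,0]
    - [0,0,0.4,0,0,0]
    - [0,0,0.65,0,0,0]
    - [0,0,0.9,0,0,0]
    - [0,0,0.9,0,0,0]

```text
t: 2.95
eef_pos: [0.4322, 0.3185, 0.158]
eef_rot: [0.501, 3.096, 0.009]
force: [1.6, 1.4, -2.9]
opening: 0.336
grip_force: 45.0
```

Emit:
carry_out:
  targets:
    - [0.01,-0.2,0,0,0,0]
    - [0.03,-0.45,0,0,0,0]
    - [0.05,-0.7,0,0,0,0]
    - [0.07,-0.9,0,0,0,0]
    - [0.07,-0.9,0,0,0,0]

```text
t: 3.37
eef_pos: [0.4369, 0.2209, 0.1515]
eef_rot: [-0.511, -3.098, 0.007]
force: [-0.3, 0.2, -3.4]
opening: 0.337
grip_force: 45.0
```

Emit:
carry_out:
  targets:
    - [0.01,-0.2,0,0,0,0]
    - [0.03,-0.45,0,0,0,0]
    - [0.05,-0.7,0,0,0,0]
    - [0.07,-0.94,0,0,0,0]
    - [0.07,-0.94,0,0,0,0]

```text
t: 3.78
eef_pos: [0.4436, 0.1271, 0.1519]
eef_rot: [-0.511, -3.098, 0.006]
force: [0.2, -0.5, -4.0]
opening: 0.341
grip_force: 45.0
```

Run:
```python
from h import *
shot("top","top2");a,ds=shot("side","side2");o=status.get_obs();print(o["t"],o["eef_pos"],o["eef_rot"],o["force"],o["opening"],o["grip_force"])
cv2.imwrite("pics/side2c.png",cv2.resize(a[90:260,200:340,::-1],None,fx=3.5,fy=3.5,interpolation=cv2.INTER_CUBIC))
P,_,_=cloud("side",ds,(220,310,130,230))
m=(abs(P[:,0]-.445)<.04)&(abs(P[:,1]-.132)<.04)&(P[:,2]>.07)&(P[:,2]<.155);Q=P[m]
for z in np.arange(.085,.155,.006):
    s=Q[(Q[:,2]>=z)&(Q[:,2]<z+.006)]
    if len(s)>2: print(round(z+.003,3),len(s),s.min(0)[:2].round(4),s.max(0)[:2].round(4))
```

```text
3.8833 [0.44330133 0.13194325 0.1522968 ] [-5.05133592e-01 -3.09895215e+00  9.24113319e-04] [-0.11587384  0.25958525 -3.3390845 ] 0.34068554554534464 44.983895723707974
0.088 12 [0.4196 0.1037] [0.4699 0.122 ]
0.094 47 [0.4169 0.1012] [0.4697 0.1329]
0.1 47 [0.4169 0.1014] [0.4694 0.13  ]
0.106 54 [0.4167 0.0991] [0.4696 0.1305]
0.112 152 [0.4169 0.1017] [0.4706 0.1543]
0.118 53 [0.4213 0.1031] [0.47   0.1495]
0.124 27 [0.4303 0.1151] [0.4557 0.1234]
0.13 7 [0.4381 0.1155] [0.4556 0.1208]
0.136 21 [0.4253 0.1066] [0.456  0.1223]
0.142 33 [0.4261 0.1048] [0.4559 0.122 ]
0.148 27 [0.4261 0.105 ] [0.4557 0.1211]
0.154 18 [0.4259 0.1036] [0.4522 0.1162]
```

View pics/side2c.png

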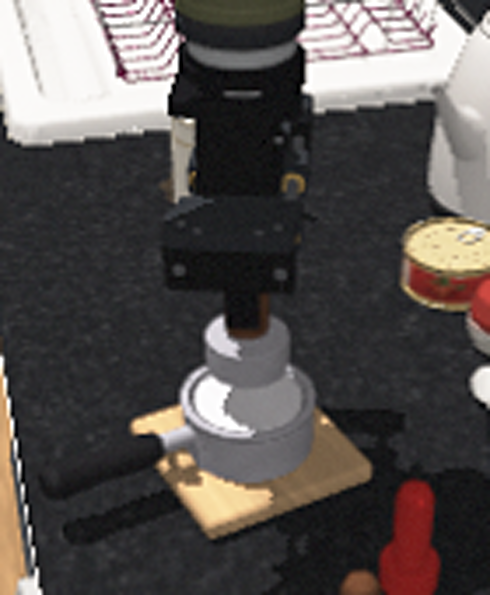

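The crop shows the tamper's foot at about (247,355), hanging level over the basket at (247,410). From the depth data it is offset about −2 mm in x and −3 mm in y from the bore centre. I'll correct that and lower it.

Emit:
carry_out:
  targets:
    - [0.02,0.03,0,0,0,0]
    - [0.02,0.03,-0.08,0,0,0]
    - [0.02,0.03,-0.16,0,0,0]
    - [0.02,0.03,-0.24,0,0,0]
    - [0.02,0.03,-0.24,0,0,0]

```text
t: 4.3
eef_pos: [0.4442, 0.1357, 0.127]
eef_rot: [-0.5, -3.098, 0.004]
force: [-0.5, -1.3, -3.7]
opening: 0.339
grip_force: 45.0
```

Emit:
carry_out:
  targets:
    - [0,0,-0.03,0,0,0]
    - [0,0,-0.06,0,0,0]
    - [0,0,-0.09,0,0,0]
    - [0,0,-0.12,0,0,0]
    - [0,0,-0.12,0,0,0]

```text
t: 4.72
eef_pos: [0.4462, 0.136, 0.118]
eef_rot: [0.502, 3.101, 0.001]
force: [-2.0, -0.1, 2.9]
opening: 0.336
grip_force: 45.0
```

Run:
```python
from h import *
a,ds=shot("side","side3");o=status.get_obs();print(o["t"],o["eef_pos"],o["eef_rot"],o["force"],o["torque"])
P,_,_=cloud("side",ds,(235,310,160,245))
q=P[(P[:,2]>.05)&(P[:,2]<.0665)&(P[:,0]>.40)&(abs(P[:,1]-.132)<.055)];print("rim",cv2.minEnclosingCircle(q[:,:2].astype(np.float32)))
m=(abs(P[:,0]-.445)<.035)&(abs(P[:,1]-.132)<.035)&(P[:,2]>.066)&(P[:,2]<.1);Q=P[m]
for z in np.arange(.066,.1,.004):
    s=Q[(Q[:,2]>=z)&(Q[:,2]<z+.004)]
    if len(s)>2: print(round(z+.002,3),len(s),s.min(0)[:2].round(4),s.max(0)[:2].round(4))
cv2.imwrite("pics/side3c.png",cv2.resize(a[110:260,200:340,::-1],None,fx=4,fy=4,interpolation=cv2.INTER_CUBIC))
```

```text
4.7667 [0.44625817 0.13600305 0.1181936 ] [5.01709087e-01 3.10083453e+00 8.71816358e-04] [-2.48924013e+00  2.14193441e-03  3.17170314e+00] [-0.25486533  0.49386644 -0.05279031]
rim ((0.44463688135147095, 0.13289204239845276), 0.04822957143187523)
0.068 26 [0.4195 0.1088] [0.4703 0.1356]
0.072 33 [0.4198 0.1062] [0.4702 0.139 ]
0.076 31 [0.4201 0.1075] [0.4709 0.1429]
0.08 162 [0.42  0.108] [0.4744 0.1606]
0.084 13 [0.4252 0.1205] [0.4571 0.1281]
0.088 12 [0.4336 0.1213] [0.4535 0.1309]
0.092 11 [0.4394 0.1213] [0.4599 0.1289]
0.096 4 [0.4539 0.1241] [0.4603 0.1306]
0.1 5 [0.4353 0.1131] [0.4607 0.132 ]
```

View pics/side3c.png

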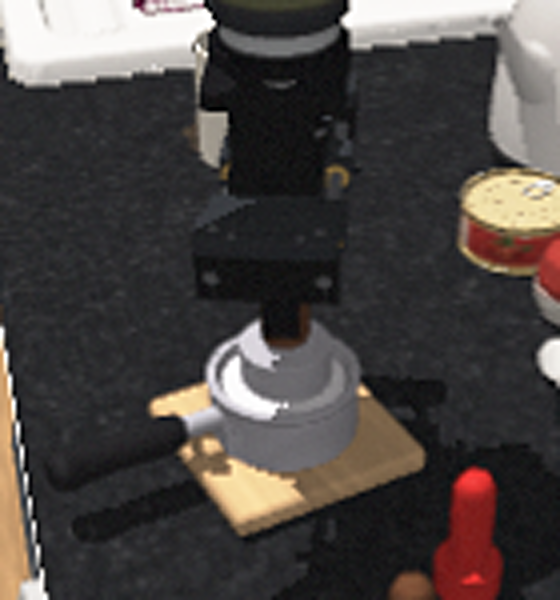

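The crop shows the foot at (290,360) inside the basket rim (283,375), level and within about 2 mm of centre, with the plate just being pressed. I'll press on to the stop.

Emit:
carry_out:
  targets:
    - [0,-0.01,-0.02,0,0,0]
    - [0,-0.01,-0.04,0,0,0]
    - [0,-0.01,-0.06,0,0,0]
    - [0,-0.01,-0.08,0,0,0]
    - [0,-0.01,-0.08,0,0,0]

```text
t: 5.18
eef_pos: [0.4463, 0.1359, 0.1101]
eef_rot: [0.501, 3.101, 0.003]
force: [-3.2, 1.3, 7.5]
opening: 0.335
grip_force: 45.0
```

Emit:
carry_out:
  targets:
    - [0,0,-0.01,0,0,0]
    - [0,0,-0.02,0,0,0]
    - [0,0,-0.03,0,0,0]
    - [0,0,-0.03,0,0,0]
    - [0,0,-0.03,0,0,0]

```text
t: 5.6
eef_pos: [0.4463, 0.1359, 0.1076]
eef_rot: [0.501, 3.101, 0.003]
force: [-4.3, 2.0, 8.8]
opening: 0.339
grip_force: 45.0
```

Emit:
carry_out:
  targets:
    - [0,0,-0.01,0,0,0]
    - [0,0,-0.02,0,0,0]
    - [0,0,-0.02,0,0,0]

```text
t: 5.85
eef_pos: [0.4465, 0.1359, 0.1074]
eef_rot: [0.501, 3.101, 0.003]
force: [-9.1, 0.1, 21.8]
opening: 0.337
grip_force: 45.0
```

Emit:
carry_out:
  targets:
    - [0,0,-0.01,0,0,0]
    - [0,0,-0.01,0,0,0]
    - [0,0,-0.01,0,0,0]

```text
t: 6.1
eef_pos: [0.4466, 0.1359, 0.1073]
eef_rot: [0.501, 3.101, 0.004]
force: [-11.7, 0.1, 29.1]
opening: 0.336
grip_force: 45.0
```

The TCP has stopped and the force has jumped, so the plate is at its stop. I'll hold it there.

Emit:
carry_out:
  targets:
    - [0,0,0,0,0,0]
    - [0,0,0,0,0,0]
    - [0,0,0,0,0,0]
    - [0,0,0,0,0,0]
    - [0,0,0,0,0,0]

```text
t: 6.52
eef_pos: [0.4466, 0.1359, 0.1073]
eef_rot: [0.501, 3.101, 0.004]
force: [-10.2, -0.3, 28.5]
opening: 0.335
grip_force: 45.0
```

Emit:
carry_out:
  targets:
    - [0,0,0,0,0,0]
    - [0,0,0,0,0,0]
    - [0,0,0,0,0,0]
    - [0,0,0,0,0,0]
    - [0,0,0,0,0,0]

```text
t: 6.93
eef_pos: [0.4466, 0.1359, 0.1073]
eef_rot: [0.501, 3.101, 0.004]
force: [-11.5, 0.1, 29.2]
opening: 0.337
grip_force: 45.0
```

Emit:
carry_out:
  targets:
    - [0,0,0,0,0,0]
    - [0,0,0,0,0,0]
    - [0,0,0,0,0,0]
    - [0,0,0,0,0,0]
    - [0,0,0,0,0,0]

```text
t: 7.35
eef_pos: [0.4466, 0.1359, 0.1073]
eef_rot: [0.501, 3.101, 0.004]
force: [-10.8, -1.1, 28.5]
opening: 0.339
grip_force: 45.0
```

Run:
```python
from h import *
a,ds=shot("side","side4");o=status.get_obs();print(o["t"],o["eef_pos"],o["eef_rot"],o["force"],o["torque"])
P,_,_=cloud("side",ds,(235,310,160,245))
Q=P[(np.hypot(P[:,0]-.446,P[:,1]-.1345)<.026)&(P[:,2]>.064)&(P[:,2]<.077)]
A=np.c_[Q[:,:2]-[.446,.1345],np.ones(len(Q))];c,*_=np.linalg.lstsq(A,Q[:,2],rcond=None);print("foot top plane slope,z",c,len(Q))
cv2.imwrite("pics/side4c.png",cv2.resize(a[110:260,200:340,::-1],None,fx=4,fy=4,interpolation=cv2.INTER_CUBIC))
```

```text
7.4 [0.44656732 0.13592964 0.10732857] [0.50104305 3.10104892 0.00386583] [-1.09514017e+01 -2.30129762e-02  2.80885586e+01] [-0.49901957  2.64327698 -0.02270113]
foot top plane slope,z [0.02381546 0.03540545 0.07010178] 162
```

View pics/side4c.png

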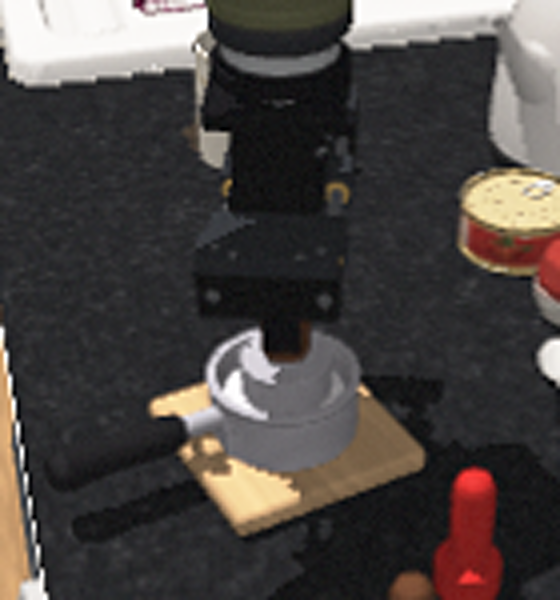

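The crop shows the foot sunk in the basket at (285,375). Its top face measures z = 0.070, so the underside is at 0.044, which is the stop, and it has been held for more than 1 s. I'll lift and return the tamper to its old place.

Emit:
carry_out:
  targets:
    - [0,0,0.05,0,0,0]
    - [0,0,0.12,0,0,0]
    - [0,0,0.22,0,0,0]
    - [0,0,0.36,0,0,0]
    - [0,0,0.52,0,0,0]

```text
t: 7.82
eef_pos: [0.4452, 0.1337, 0.1548]
eef_rot: [-0.502, -3.1, 0.004]
force: [0.1, 0.3, -3.8]
opening: 0.338
grip_force: 45.0
```

Emit:
carry_out:
  targets:
    - [-0.01,0.15,0,0,0,0]
    - [-0.03,0.4,0,0,0,0]
    - [-0.05,0.65,0,0,0,0]
    - [-0.08,0.9,0,0,0,0]
    - [-0.08,0.9,0,0,0,0]

```text
t: 8.23
eef_pos: [0.4365, 0.23, 0.1548]
eef_rot: [-0.492, -3.102, -0.003]
force: [0.0, 1.2, -3.6]
opening: 0.334
grip_force: 45.0
```

Emit:
carry_out:
  targets:
    - [-0.01,0.2,0,0,0,0]
    - [-0.03,0.45,0,0,0,0]
    - [-0.05,0.7,0,0,0,0]
    - [-0.08,0.92,0,0,0,0]
    - [-0.08,0.92,0,0,0,0]

```text
t: 8.65
eef_pos: [0.4281, 0.3217, 0.1546]
eef_rot: [-0.492, -3.102, -0.003]
force: [-0.4, 0.5, -3.4]
opening: 0.335
grip_force: 45.0
```

Emit:
carry_out:
  targets:
    - [0,0,-0.25,0,0,0]
    - [0,0,-0.5,0,0,0]
    - [0,0,-0.7,0,0,0]
    - [0,0,-0.84,0,0,0]
    - [0,0,-0.84,0,0,0]

```text
t: 9.07
eef_pos: [0.4277, 0.3139, 0.0673]
eef_rot: [-0.501, -3.097, 0.011]
force: [-0.0, 0.1, -4.2]
opening: 0.337
grip_force: 45.0
```

Run:
```python
from h import *
a,ds=shot("side","side5");t,_=shot("top","top5");o=status.get_obs();print(o["t"],o["eef_pos"],o["eef_rot"],o["force"],o["torque"])
P,_,_=cloud("side",ds,(225,275,140,195))
Q=P[(np.hypot(P[:,0]-.43,P[:,1]-.315)<.035)&(P[:,2]>.006)]
for z in np.arange(.006,.06,.005):
    s=Q[(Q[:,2]>=z)&(Q[:,2]<z+.005)]
    if len(s)>2: print(round(z+.0025,4),len(s),s.min(0)[:2].round(4),s.max(0)[:2].round(4))
cv2.imwrite("pics/side5c.png",cv2.resize(a[90:250,190:330,::-1],None,fx=3.5,fy=3.5,interpolation=cv2.INTER_CUBIC))
```

```text
9.1667 [0.4298666  0.31583529 0.07092112] [-5.02157203e-01 -3.10059522e+00  2.93703020e-03] [-0.87860199  0.98972833 -3.37125857] [ 0.08183534 -0.0159636   0.01767874]
0.0085 27 [0.4012 0.2851] [0.4545 0.3154]
0.0135 28 [0.4009 0.2834] [0.455  0.3144]
0.0185 30 [0.4025 0.2836] [0.4541 0.3027]
0.0235 24 [0.401  0.2853] [0.4548 0.3098]
0.0285 116 [0.4008 0.2838] [0.4547 0.3338]
0.0335 19 [0.4061 0.2865] [0.4546 0.3171]
0.0385 17 [0.4138 0.2966] [0.4418 0.3123]
0.0435 10 [0.4154 0.2993] [0.4417 0.3089]
0.0485 4 [0.4171 0.2891] [0.442  0.3088]
0.0535 17 [0.4113 0.2867] [0.442  0.3081]
0.0585 16 [0.4115 0.2877] [0.442  0.3067]
```

View pics/side5c.png

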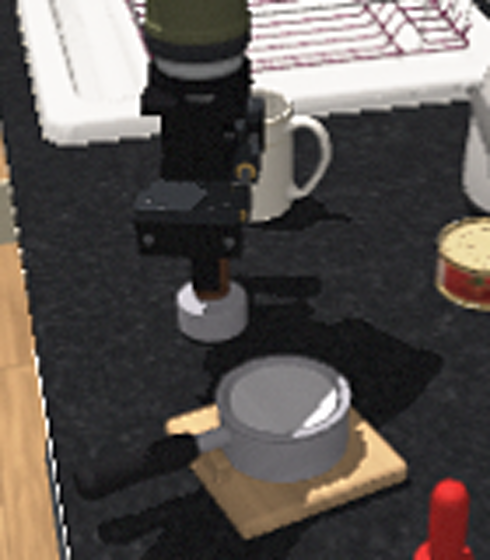

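The crop shows the tamper upright at (212,310), clear of the stand, with the basket plate back up at (283,400). About 7 mm is left to lower.

Emit:
carry_out:
  targets:
    - [0,0,-0.02,0,0,0]
    - [0,0,-0.04,0,0,0]
    - [0,0,-0.055,0,0,0]
    - [0,0,-0.065,0,0,0]
    - [0,0,-0.065,0,0,0]

```text
t: 9.58
eef_pos: [0.43, 0.3169, 0.0653]
eef_rot: [0.502, 3.101, 0.001]
force: [0.1, -0.3, -2.9]
opening: 0.337
grip_force: 45.0
```

Emit:
carry_out:
  targets:
    - [0,0,0,0,0,0]
    - [0,0,0,0,0,0]
    - [0,0,0,0,0,0]

```text
t: 9.83
eef_pos: [0.43, 0.3169, 0.0652]
eef_rot: [0.502, 3.101, 0.0]
force: [-0.2, 0.0, -3.7]
opening: 0.338
grip_force: 45.0
```

Emit:
carry_out:
  targets:
    - [0,0,-0.01,0,0,0]
    - [0,0,-0.015,0,0,0]
    - [0,0,-0.015,0,0,0]
    - [0,0,-0.015,0,0,0]

```text
t: 10.17
eef_pos: [0.43, 0.3169, 0.0636]
eef_rot: [0.502, 3.101, 0.0]
force: [-0.0, 1.0, -3.2]
opening: 0.337
grip_force: 45.0
```

Emit:
carry_out:
  targets:
    - [0,0,-0.005,0,0,0]
    - [0,0,-0.01,0,0,0]
    - [0,0,-0.01,0,0,0]
    - [0,0,-0.01,0,0,0]

```text
t: 10.5
eef_pos: [0.43, 0.317, 0.0635]
eef_rot: [0.502, 3.101, 0.0]
force: [-2.5, -2.2, 4.6]
opening: 0.331
grip_force: 45.0
```

Contact with the worktop is made. I'll release, wait, and go up.

Emit:
carry_out:
  targets:
    - [0,0,0.005,0,0,0]
    - [0,0,0.005,0,0,0]
    - [0,0,0.005,0,0,0]
    - [0,0,0.005,0,0,0]
    - [0,0,0.005,0,0,0]
  claw: 80

```text
t: 10.92
eef_pos: [0.4301, 0.3169, 0.0631]
eef_rot: [0.502, 3.101, 0.0]
force: [0.4, 0.3, 0.3]
opening: 0.63
grip_force: 0.0
```

Emit:
carry_out:
  targets:
    - [0,0,0,0,0,0]
    - [0,0,0,0,0,0]
    - [0,0,0,0,0,0]
    - [0,0,0,0,0,0]
    - [0,0,0,0,0,0]

```text
t: 11.33
eef_pos: [0.43, 0.3168, 0.0631]
eef_rot: [0.502, 3.101, 0.0]
force: [0.7, -0.4, 0.3]
opening: 0.904
grip_force: 0.0
```

Emit:
carry_out:
  targets:
    - [0,0,0.15,0,0,0]
    - [0,0,0.4,0,0,0]
    - [0,0,0.7,0,0,0]
    - [0,0,1.0,0,0,0]
    - [0,0,1.0,0,0,0]

```text
t: 11.75
eef_pos: [0.433, 0.3192, 0.1695]
eef_rot: [0.501, 3.094, 0.013]
force: [1.3, -0.1, 1.0]
opening: 0.919
grip_force: 0.0
```

Emit:
carry_out:
  targets:
    - [-0.1,0.25,0.2,0,0,0]
    - [-0.2,0.5,0.4,0,0,0]
    - [-0.4,0.8,0.6,0,0,0]
    - [-0.5,1.0,0.7,0,0,0]
    - [-0.5,1.0,0.7,0,0,0]

```text
t: 12.17
eef_pos: [0.3764, 0.4236, 0.2357]
eef_rot: [-0.488, -3.103, -0.011]
force: [-1.3, 0.0, -0.3]
opening: 0.916
grip_force: 0.0
```

Run:
```python
from h import *
a,_=shot("side","side6");t,d=shot("top","top6");o=status.get_obs();print(o["t"],o["eef_pos"],o["force"],o["opening"])
for box in((160,210,208,250),(360,388,205,232)):
    P,_,_=cloud("top",d,box)
    for lo,hi in((.015,.032),(.04,.075),(.075,.112)): print(box,lo,*circ(P,lo,hi))
```

```text
12.2667 [0.37943084 0.41767208 0.23304085] [ 0.46574264 -1.09477496  0.38952478] 0.9156033330572793
(160, 210, 208, 250) 0.015 [0.4302 0.3151] 0.028 309
(160, 210, 208, 250) 0.04 [0.4303 0.3141] 0.0148 64
(160, 210, 208, 250) 0.075 [0.431 0.315] 0.0153 207
(360, 388, 205, 232) 0.015 [ 0.4608 -0.0792] 0.0189 118
(360, 388, 205, 232) 0.04 [ 0.4614 -0.0791] 0.0124 47
(360, 388, 205, 232) 0.075 [ 0.4604 -0.0788] 0.0115 101
```

View pics/side6.png

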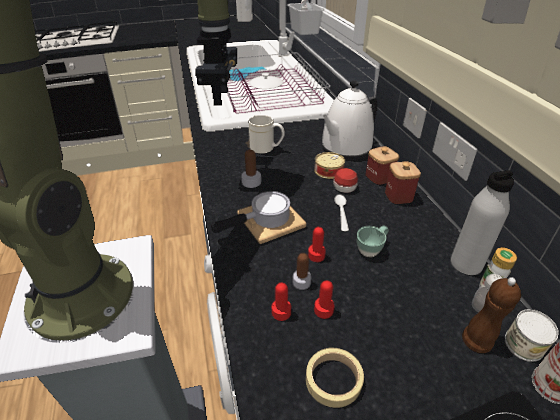

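The wide tamper stands upright at (251,170) in the picture, clear of the stand at (273,220). The small tamper at (302,270) has not moved, and the gripper is away at (213,80). I'll hand in.

```bash
python3 -c "
from bench import workorder;print(workorder.hand_in())"
```

```text
the job is handed in; nothing more can be done
None
```

I pressed the sprung plate down to its stop with the wide tamper and held it there for about 1.3 s. The tamper is upright on the worktop again and released, the small tamper has not moved, and the job is handed in.

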